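Gather heel lifts in the cobbler's tipping tray

TASK

Put the stray orange heel lift from the bench into the tipping tray with the other three. Then push the tray's yellow pad down until the tray bears firmly on the steel stop block under it, without forcing it (25 N on the tray at most), and hold it there until all four lifts have slid down onto the green end. Finally ease the springy tray back up to level under the finger, never letting it snap back, and leave all four lying at the green end; leave the other things on the bench alone.

Things in the scene. Friction and masses are not known exactly. Their poses are not given: they have to be found in the camera images.
- station: Fixed red stand of the tipping tray; origin on the bench under the hinge axis, x along the tray to the pad end, z up. Base plate 320 x 170 x 10 mm (x -130 to 190). Two cheeks at the hinge, outside the tray: 40 mm along x, outer faces 91 mm either side of the middle, 132 mm high. Hinge axis along y, 120 mm above the bench.
- tray_floor (a point): Middle of the tray floor's top face, 4 mm above the hinge axis, 124 mm above the bench when level. Axes turn with the tray: x to the pad end, y across, z up. Polished aluminium tray, outside 220 x 150 mm (x -110 to 110), walls 4 mm thick, 24 mm above the floor; lifts slide from 0.25 to 0.42 rad on. At the start three lifts lie at x -105 to -40 mm; the rest of the floor is empty.
- green_end (a point): Middle of the green part of the tray's floor, the collecting end: green covers the full inner width (142 mm) from 38 mm before this point to 38 mm beyond it, where the end wall stands (tray_floor x 30 to 106 mm). Axes as tray_floor.
- press_pad (a point): Centre of the top of the yellow push pad jutting out beyond the green end's wall: 80 mm along the tray (wall's outer face 40 mm from the centre, its top leaning up to 16 mm over the pad when tilted), 70 mm wide. 150 mm from the hinge axis along x, 6 mm above it when level (126 mm above the bench). Pushed from above with shut fingers, it goes 62 to 84 mm down to the stop.
- tray (a joint): Tilt of the tray, rad: 0 level (on a limit), growing as the pad end goes down about the hinge. A spring holds it level: at the pad about 2 N to leave level, 2 to 5 N just before the stop; let go, it flies up. The stop catches it at a tilt that differs from run to run, about 0.44 to 0.6; there the push force climbs steeply.
- stop: Loose 1.4 kg steel stop block on the base plate under the pad half of the tray: 40 mm (x) by 100 mm, 45 mm high, crowned by a bar of radius 8 mm along y whose axis is 45 mm above the underside. Origin: centre of the underside. It stands 85 to 115 mm from the hinge; the tray's underside (its plane passes through the hinge axis) comes down on the bar. Leave it there.
- lift0: One of three lifts lying in the tray at the far end from the pad at the start: hard nylon heel lift, orange, D-shaped: 32 mm wide (y); half disc of radius 16 mm to +x, 16 mm straight part to -x; 12 mm thick, about 30 g; all four alike. Origin on the underside at the disc's centre, z up.
- lift1: One of three lifts lying in the tray at the far end from the pad at the start: hard nylon heel lift, orange, D-shaped: 32 mm wide (y); half disc of radius 16 mm to +x, 16 mm straight part to -x; 12 mm thick, about 30 g; all four alike. Origin on the underside at the disc's centre, z up.
- lift2: One of three lifts lying in the tray at the far end from the pad at the start: hard nylon heel lift, orange, D-shaped: 32 mm wide (y); half disc of radius 16 mm to +x, 16 mm straight part to -x; 12 mm thick, about 30 g; all four alike. Origin on the underside at the disc's centre, z up.
- stray: The stray lift, flat on the bench beside the tray stand at the start, to be put into the tray: hard nylon heel lift, orange, D-shaped: 32 mm wide (y); half disc of radius 16 mm to +x, 16 mm straight part to -x; 12 mm thick, about 30 g; all four alike. Origin on the underside at the disc's centre, z up.
- spool: Bystander: blue thread spool standing upright, 52 mm diameter, 54 mm high; origin at the centre of its underside.
- tin: Bystander: grey polish tin, 64 mm diameter, 34 mm high; origin at the centre of its underside.
- driver: Bystander: screwdriver lying on the bench beyond the tray, about 200 mm long; origin under its middle.

How it is judged:
By the outcome, as a careful person would: the job done as asked, in the order asked, and still so for the second after the job is handed in, with the robot touching nothing.
It also fails if it takes over 72 s, if anything falls off the work surface, if the arm or the gripper's body presses on something with over 40 N, if the wrist force passes 120 N, or if a joint passes its speed limit or range.

ROBOT

A 6-joint arm with a two-finger parallel gripper is mounted at the origin on the work surface. World frame = base frame: x ahead of the robot, y to its left, z up, the work surface at z = 0. Lengths are in m, angles in rad, forces in N, time in s.
With the tool pointing down it reaches from about 0.25 to 0.725 m from the base axis. Payload 4 kg.
Tool frame: the origin (TCP) lies midway between the tips of the shut fingers; the grasp point (between the pads) lies 19 mm behind it; z points along the fingers, y is the line along which they close (so a half turn about z gives the same grasp; the last joint's range is limited). The gripper opens to 85 mm and grips with 20 to 120 N. Pads are 22 mm wide; open, the fingers measure 114 mm over their backs; the gripper's body (76 mm by 85 mm) begins 54 mm behind the grasp point. The pads swing forward as they close: fully open they stand 13 mm farther back than shut.
Start: joints at [-1.243, 0.241, 0.005, 1.335, 0, 1.571], TCP at [0.161, -0.473, 0.231] pointing down, gripper open.
Joint ranges: [-2.72, 2.72], [-1.05, 1.87], [-1.09, 1.28], [-1.99, 2.15], [-1.42, 1.44], [-3.14, 3.14]. Speed limits (rad/s): [2.79, 2.79, 3.14, 3.14, 3.14, 3.14].

INTERFACE

Orientations are given as a unit quaternion [x, y, z, w].
In Python, from workcell import bot gives the robot as it stands. The module is installed in compiled form; this text tells all that it offers.
- The arm moves only by the tool jog_arm, never from a script. Its argument "deltas" is a list of rows, each an object with "fingers": the opening, from 0 (shut) to 1 (fully open); "delta_pos": the shift along the tool's x, y, z normalised to -1 to 1, where 1 is 300 mm, a list of three; "yaw": the turn about the tool's z normalised to -1 to 1, where 1 is pi/4 rad. A call has 1 to 12 rows; each row is the pose to reach, as a shift and turn from the pose commanded when the call began, along the tool's axes at that moment; what a row does not reach only later rows make up. A row lasts 1/10 s, in which the tool goes at most 50 mm and 8.59 degrees, less where a joint would pass 70% of its speed; a pose out of reach is approached as far as the arm can. A call with a number of a shift or a turn outside -1 to 1 is refused whole. A call with a gripper value outside its range is refused whole. The fingers move at their own pace and stop on an object; the grip force is fixed at half the most. Time passes only in rows, so rows that repeat a pose let the fingers close. It gives the time, the measured TCP pose, the force, the opening and the grip force at its end, in the units of the state.
- bot.get_obs(): the state, without advancing time (a new reading comes with each control period).
- bot.camera(name): name is "scene" or "top" or "wrist"; returns a dict with "image" (480x640x3 uint8, red, green, blue), "range_z" (480x640 float32, m along the optical axis (not along the pixel's ray), 0 where there is no reading), "fx", "fy", "cx", "cy" (pixels), "rvec" (rotation vector, rad) and "tvec" (3), from world to camera coordinates, as OpenCV has them. Camera axes: x right, y down, z forward; pixel columns grow to the right and rows downward; lengths in m; the calibration is good to about 2 mm. A picture is of the moment at which its call begins.
- bot.job_done(): hands the job in; it is judged then, once.
The state is a dict: "clock": time; "joint_pos": joint angles; "joint_vel": joint speeds; "tau": joint torques, N m; "eef_pos": TCP position; "tool_rot": TCP orientation; "ft_force": force on the tool from outside, world axes, zero at the start; "ft_torque": the same for the moment, N m; "grip_width": finger opening in m; "grasp_force": force on a finger pad.
Only numpy, scipy, OpenCV 4.12 (cv2) and the standard library are available. Lean on these libraries where they do the work, as an engineer would, in place of code of your own. Each camera call takes 0.05 s, during which the arm holds its last target. There are 200 camera calls.

## Working session

There is one attempt and no reset: what is moved stays moved. The work goes in short steps, Python scripts to look and compute and a tool call to move; the robot and the scene stay as the last step left them, time stands still between calls to the robot, and variables do not carry over. Pictures are saved under pics/ and viewed, at most 10 in all, crops included, and the job is handed in when it is done.

Besides the shell and the picture viewer there is one more tool, called after "Request:" by a JSON object that holds its "op" and its "data", one argument or row to a line. jog_arm: Moves the arm, as the interface text tells. Scaled input: -1 to 1 covers 300 mm each way for a shift and pi/4 rad each way for a turn. Its arguments: {"type":"object","properties":{"deltas":{"type":"array","items":{"type":"object","properties":{"fingers":{"type":"number"},"delta_pos":{"type":"array","items":{"type":"number"}},"yaw":{"type":"number"}}}}},"required":["deltas"]}

```bash
mkdir -p pics; cat > h.py <<'E'
import numpy as np, cv2
from workcell import bot
from scipy.spatial.transform import Rotation as R
def cam(n):
    c=bot.camera(n); c['R']=R.from_rotvec(np.ravel(c['rvec'])).as_matrix(); c['t']=np.ravel(c['tvec']); return c
def cloud(c):
    v,u=np.mgrid[0:480,0:640]; z=c['range_z']
    p=np.stack([(u-c['cx'])/c['fx']*z,(v-c['cy'])/c['fy']*z,z],-1)
    w=(p-c['t'])@c['R']; w[z==0]=np.nan; return w
def ray(c,u,v,h):
    d=c['R'].T@np.array([(u-c['cx'])/c['fx'],(v-c['cy'])/c['fy'],1]); o=-c['R'].T@c['t']
    return o+d*(h-o[2])/d[2]
def save(c,n): cv2.imwrite('pics/'+n,c['image'][...,::-1])
def mask(c,lo,hi,s=110,v=60):
    h=cv2.cvtColor(c['image'],cv2.COLOR_RGB2HSV); return cv2.inRange(h,(lo,s,v),(hi,255,255))
E
python3 - <<'E'
from h import *
c=cam('top'); save(c,'top.png'); s=cam('scene'); save(s,'scene.png')
o=bot.get_obs(); print(o['eef_pos'],o['tool_rot'],o['ft_force'])
w=cloud(c)
for n,lo,hi in [('orange',8,18),('yellow',22,35),('green',40,85),('blue',95,130),('red',0,6)]:
    m=mask(c,lo,hi); k,l,st,ce=cv2.connectedComponentsWithStats(m)
    for i in range(1,k):
        if st[i,4]>60:
            p=w[l==i]; print(n,st[i],ce[i].round(),np.nanmedian(p,0).round(3),[np.round(x,1) if not isinstance(x,tuple) else np.round(x,1) for x in cv2.minAreaRect(np.argwhere(l==i)[:,::-1].astype(np.float32))])
E
```

```text
[ 0.16080236 -0.47285627  0.23051254] [ 9.86596088e-01  1.63178776e-01 -1.44120691e-04 -9.08255762e-04] [ 0.43615261 -0.4820094   1.08088274]
orange [     0     86    640    394 162819] [338. 298.] [ 0.465 -0.11   0.001] [array([319.5, 282.5]), array([639., 393.]), np.float64(0.0)]
orange [ 14 233  27  52 518] [ 28. 259.] [0.588 0.537 0.026] [array([ 27. , 258.9]), array([13., 53.]), np.float64(16.9)]
orange [386 244  19  19  86] [396. 253.] [ 0.574 -0.15   0.137] [array([394.9, 252.7]), array([17.9, 17.7]), np.float64(7.1)]
orange [378 271  18  19  85] [387. 280.] [ 0.526 -0.134  0.138] [array([386.5, 280. ]), array([18., 17.]), np.float64(90.0)]
orange [387 298  19  19  81] [396. 307.] [ 0.48  -0.147  0.137] [array([396. , 307.2]), array([17.4, 18. ]), np.float64(83.7)]
yellow [  0 228  13  46 338] [  4. 244.] [0.621 0.587 0.025] [array([  6. , 250.5]), array([45., 12.]), np.float64(90.0)]
yellow [ 238  252   49   44 1904] [262. 274.] [0.541 0.08  0.128] [array([261.8, 274.2]), array([46.2, 42.5]), np.float64(3.8)]
green [  147   133   325   251 58108] [300. 254.] [0.633 0.045 0.003] [array([307.1, 256.6]), array([248.2, 324.2]), np.float64(89.1)]
blue [116 291  37  29 825] [133. 305.] [0.496 0.324 0.055] [array([133.5, 305.9]), array([35.8, 27.6]), np.float64(16.7)]
red [310 166  51  13 638] [335. 172.] [ 0.756 -0.054  0.025] [array([335., 172.]), array([12., 50.]), np.float64(90.0)]
red [340 226  25   6 125] [352. 229.] [ 0.618 -0.077  0.133] [array([352. , 228.5]), array([24.,  5.]), np.float64(-0.0)]
red [251 238  36  15 490] [269. 245.] [0.613 0.078 0.012] [array([268.5, 245. ]), array([14., 35.]), np.float64(90.0)]
red [ 245  296  168   38 1979] [303. 319.] [0.462 0.054 0.011] [array([329.2, 316.2]), array([167.5,  30.3]), np.float64(4.4)]
```

View pics/top.png

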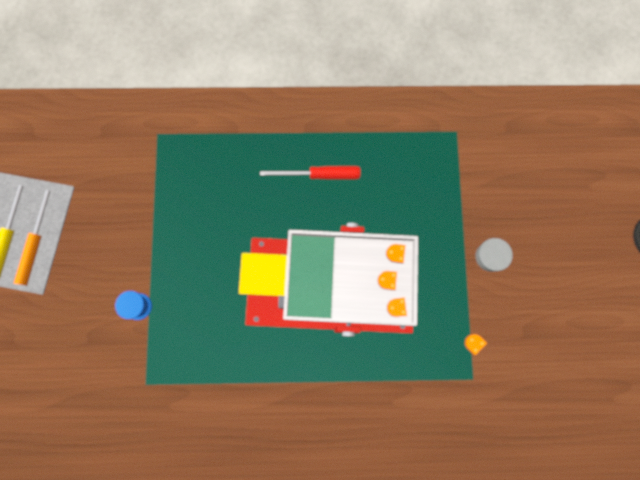

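View pics/scene.png

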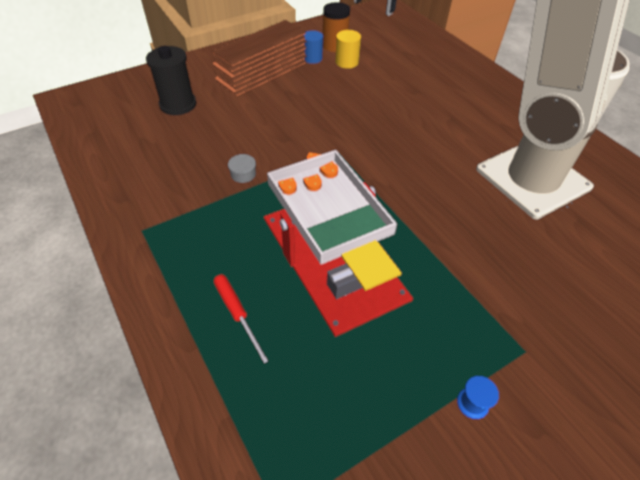

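The top view shows the stray at about (475,343) and the tray with the green end left at (310,276). The pad is at (262,274) and the three lifts are at about (395,280). Next I'll measure the stray and the tray axis.

```bash
python3 - <<'E'
from h import *
c=cam('top'); w=cloud(c)
m=mask(c,8,22,200,180); k,l,st,ce=cv2.connectedComponentsWithStats(m)
for i in range(1,k):
    if st[i,4]>60 and 300<ce[i][0]<560:
        z=0.012 if ce[i][0]>430 else 0.136
        pts=np.array([ray(c,u,v,z)[:2] for v,u in np.argwhere(l==i)]).astype(np.float32)*1000
        r=cv2.minAreaRect(pts); print(st[i],ray(c,*ce[i],z).round(4),r, cv2.boxPoints(r).round(0).tolist())
        if z<.1:
            hull=cv2.approxPolyDP(cv2.convexHull(pts),2.5,True)[:,0]; print(hull.round(0).tolist())
# yellow pad & tray rim
m=mask(c,22,35,150,150); k,l,st,ce=cv2.connectedComponentsWithStats(m)
i=[i for i in range(1,k) if st[i,4]>1000][0]
pts=np.array([ray(c,u,v,.126)[:2] for v,u in np.argwhere(l==i)]).astype(np.float32)*1000
r=cv2.minAreaRect(pts);print('pad',r,cv2.boxPoints(r).round(0).tolist(),ray(c,*ce[i],.126))
q=(w[...,2]>.14)&(w[...,2]<.156)&(abs(w[...,0]-.53)<.12)&(abs(w[...,1]+.07)<.15)
p=w[q]; r=cv2.minAreaRect((p[:,:2]*1000).astype(np.float32)); print('rim',r,cv2.boxPoints(r).round(0).tolist(),np.median(p[:,2]))
print(bot.get_obs()['joint_pos'])
E
```

```text
[388 245  15  17 182] [ 0.5737 -0.15    0.136 ] ((574.0283203125, -149.48001098632812), (24.195636749267578, 27.854276657104492), 87.56525421142578) [[560.0, -161.0], [587.0, -162.0], [588.0, -138.0], [561.0, -137.0]]
[379 272  16  16 184] [ 0.5278 -0.1338  0.136 ] ((528.2491455078125, -133.14901733398438), (25.826858520507812, 25.70033073425293), 89.33182525634766) [[515.0, -146.0], [541.0, -146.0], [541.0, -120.0], [516.0, -120.0]]
[389 300  15  15 178] [ 0.4811 -0.1479  0.136 ] ((481.41497802734375, -147.521240234375), (24.04822540283203, 23.524044036865234), 89.29399871826172) [[470.0, -159.0], [493.0, -160.0], [493.0, -136.0], [470.0, -135.0]]
[466 334  21  21 262] [ 0.4191 -0.3145  0.012 ] ((420.0564880371094, -314.1357116699219), (31.245956420898438, 33.307762145996094), 42.21229934692383) [[397.0, -312.0], [420.0, -337.0], [443.0, -316.0], [420.0, -291.0]]
[[436.0, -310.0], [427.0, -298.0], [416.0, -298.0], [399.0, -314.0], [421.0, -336.0], [432.0, -325.0]]
pad ((541.324462890625, 80.119384765625), (77.24343872070312, 72.0242691040039), 86.53842163085938) [[503.0, 44.0], [575.0, 39.0], [580.0, 116.0], [508.0, 121.0]] [0.54135564 0.08021218 0.126     ]
rim ((532.0516357421875, -71.29898834228516), (220.42318725585938, 150.49476623535156), 86.58300018310547) [[450.0, -177.0], [601.0, -186.0], [614.0, 34.0], [464.0, 43.0]] 0.14886886165237861
[-1.24302837e+00  2.41283742e-01  4.07136256e-03  1.33521778e+00
 -1.80357685e-05  1.57080888e+00]
```

Request:
{"op": "jog_arm", "data": {
  "deltas": [
    {"delta_pos": [0.975,-0.218,0.333],"yaw": -0.56,"fingers": 0.65},
    {"delta_pos": [0.975,-0.218,0.333],"yaw": -0.56,"fingers": 0.65},
    {"delta_pos": [0.975,-0.218,0.333],"yaw": -0.56,"fingers": 0.65},
    {"delta_pos": [0.975,-0.218,0.333],"yaw": -0.56,"fingers": 0.65},
    {"delta_pos": [0.975,-0.218,0.333],"yaw": -0.56,"fingers": 0.65},
    {"delta_pos": [0.975,-0.218,0.333],"yaw": -0.56,"fingers": 0.65},
    {"delta_pos": [0.975,-0.218,0.333],"yaw": -0.56,"fingers": 0.65},
    {"delta_pos": [0.975,-0.218,0.333],"yaw": -0.56,"fingers": 0.65},
    {"delta_pos": [0.975,-0.218,0.333],"yaw": -0.56,"fingers": 0.65},
    {"delta_pos": [0.975,-0.218,0.333],"yaw": -0.56,"fingers": 0.65}
  ]
}}

```text
clock: 1.15
eef_pos: [0.416, -0.3183, 0.1319]
tool_rot: [0.928, 0.374, -0.0, 0.0]
ft_force: [0.5, 0.8, 0.6]
grip_width: 0.0554
grasp_force: 0.0
```

```bash
cat >> h.py <<'E'
def stray(c,z=.012):
    m=mask(c,8,22,200,150); k,l,st,ce=cv2.connectedComponentsWithStats(m)
    for i in range(1,k):
        if st[i,4]>300:
            p=np.array([ray(c,u,v,z)[:2] for v,u in np.argwhere(l==i)]).astype(np.float32)*1000
            h=cv2.convexHull(p); print(st[i],ce[i].round(),ray(c,*ce[i],z).round(4),cv2.minAreaRect(p),cv2.approxPolyDP(h,2,True)[:,0].round(0).tolist())
def tool():
    o=bot.get_obs(); M=R.from_quat(o['tool_rot']).as_matrix(); return o['eef_pos'],M
def go(target,yawy=None):
    """shift to target in normalised tool units; yaw to turn tool y to world heading yawy (deg)"""
    p,M=tool(); a=np.degrees(np.arctan2(M[1,1],M[0,1])); d=None if yawy is None else (yawy-a+90)%180-90
    print('pos',p.round(4),'yhead',a.round(2),'shift',(M.T@(np.array(target)-p)/.3).round(4),'yaw',None if d is None else round(-d/45,3))
E
python3 - <<'E'
from h import *
c=cam('wrist'); save(c,'w1.png'); stray(c); go([.417,-.317,.003],-46); o=bot.get_obs();print(o['ft_force'],o['grip_width'],o['clock'])
E
```

```text
pos [ 0.4159 -0.3184  0.132 ] yhead -46.15 shift [ 0.0059 -0.0013  0.4301] yaw -0.003
[-0.09583105  0.65094811 -1.41827173] 0.0553671773730713 1.2
```

View pics/w1.png

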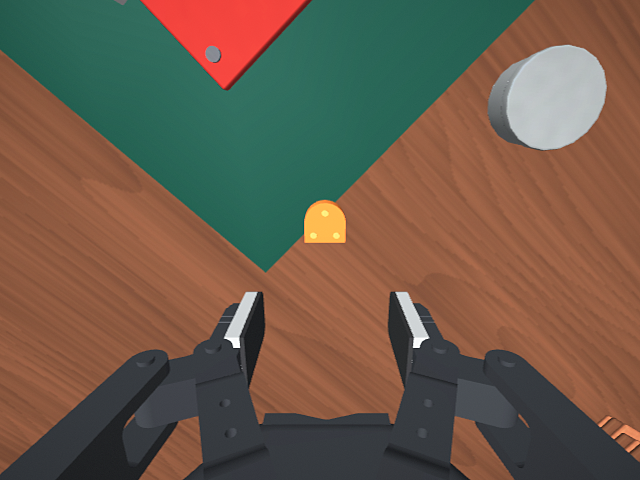

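The wrist view shows the D-shaped lift at (325,222), square to the fingers. I'll locate it with a wider colour mask.

```bash
sed -i 's/8,22,200,150/12,26,165,225/' h.py; python3 - <<'E'
from h import *
c=cam('wrist'); stray(c); print(cv2.cvtColor(c['image'][235:236,310:340:10],cv2.COLOR_RGB2HSV)); print(ray(c,305,243,.012),ray(c,346,243,.012),ray(c,325,200,.012))
E
```

```text
[ 304  200   41   43 1386] [324. 223.] [ 0.4192 -0.3153  0.012 ] ((420.0222473144531, -314.6296691894531), (33.843955993652344, 31.66460418701172), 43.8514518737793) [[434.0, -305.0], [428.0, -300.0], [419.0, -299.0], [411.0, -302.0], [397.0, -315.0], [419.0, -338.0], [434.0, -321.0]]
[[[ 25 138 255]
  [ 19 174 255]
  [ 19 174 255]]]
[ 0.39677339 -0.31606527  0.012     ] [ 0.41929134 -0.33950485  0.012     ] [ 0.43277278 -0.30347698  0.012     ]
```

Request:
{"op": "jog_arm", "data": {
  "deltas": [
    {"delta_pos": [0.005,-0.001,0.15],"yaw": 0,"fingers": 0.65},
    {"delta_pos": [0.005,-0.001,0.28],"yaw": 0,"fingers": 0.65},
    {"delta_pos": [0.005,-0.001,0.37],"yaw": 0,"fingers": 0.65},
    {"delta_pos": [0.005,-0.001,0.41],"yaw": 0,"fingers": 0.65},
    {"delta_pos": [0.005,-0.001,0.425],"yaw": 0,"fingers": 0.65},
    {"delta_pos": [0.005,-0.001,0.425],"yaw": 0,"fingers": 0.65},
    {"delta_pos": [0.005,-0.001,0.425],"yaw": 0,"fingers": 0.2},
    {"delta_pos": [0.005,-0.001,0.425],"yaw": 0,"fingers": 0.2},
    {"delta_pos": [0.005,-0.001,0.425],"yaw": 0,"fingers": 0.2},
    {"delta_pos": [0.005,-0.001,0.425],"yaw": 0,"fingers": 0.2},
    {"delta_pos": [0.005,-0.001,0.425],"yaw": 0,"fingers": 0.2}
  ]
}}

```text
clock: 2.35
eef_pos: [0.419, -0.3171, 0.0059]
tool_rot: [0.927, 0.374, 0.001, 0.002]
ft_force: [-1.6, 0.4, 6.7]
grip_width: 0.0296
grasp_force: 59.4
```

Request:
{"op": "jog_arm", "data": {
  "deltas": [
    {"delta_pos": [0,0,-0.1],"yaw": 0,"fingers": 0.2},
    {"delta_pos": [0,0,-0.25],"yaw": 0,"fingers": 0.2},
    {"delta_pos": [0,0,-0.41],"yaw": 0,"fingers": 0.2},
    {"delta_pos": [0,0,-0.56],"yaw": 0,"fingers": 0.2},
    {"delta_pos": [0,0,-0.68],"yaw": 0,"fingers": 0.2},
    {"delta_pos": [0,0,-0.7],"yaw": 0,"fingers": 0.2},
    {"delta_pos": [0,0,-0.7],"yaw": 0,"fingers": 0.2}
  ]
}}

```text
clock: 3.05
eef_pos: [0.4187, -0.3167, 0.216]
tool_rot: [0.927, 0.375, 0.001, 0.002]
ft_force: [-0.4, 1.0, -1.2]
grip_width: 0.0298
grasp_force: 59.5
```

```bash
python3 - <<'E'
from h import *
go([.532,-.071,.195],-3.4); o=bot.get_obs();print(o['ft_force'],o['grip_width'],o['clock'],o['joint_pos'])
E
```

```text
pos [ 0.4187 -0.3167  0.216 ] yhead -46.01 shift [ 0.8405 -0.3271  0.0692] yaw -0.947
[-0.36824029  0.9900518  -1.20201187] 0.029821073280354913 3.05 [-6.47557513e-01  2.92991148e-01  3.52122934e-02  1.30821995e+00
 -2.73587709e-05  1.72630344e+00]
```

Request:
{"op": "jog_arm", "data": {
  "deltas": [
    {"delta_pos": [0.11,-0.043,0.0],"yaw": -0.12,"fingers": 0.2},
    {"delta_pos": [0.25,-0.097,0.01],"yaw": -0.28,"fingers": 0.2},
    {"delta_pos": [0.4,-0.156,0.02],"yaw": -0.45,"fingers": 0.2},
    {"delta_pos": [0.55,-0.214,0.03],"yaw": -0.62,"fingers": 0.2},
    {"delta_pos": [0.7,-0.272,0.05],"yaw": -0.79,"fingers": 0.2},
    {"delta_pos": [0.8,-0.311,0.06],"yaw": -0.91,"fingers": 0.2},
    {"delta_pos": [0.841,-0.327,0.069],"yaw": -0.947,"fingers": 0.2},
    {"delta_pos": [0.841,-0.327,0.069],"yaw": -0.947,"fingers": 0.2},
    {"delta_pos": [0.841,-0.327,0.069],"yaw": -0.947,"fingers": 0.2},
    {"delta_pos": [0.841,-0.327,0.069],"yaw": -0.947,"fingers": 0.2}
  ]
}}

```text
clock: 4.05
eef_pos: [0.5304, -0.0717, 0.1929]
tool_rot: [0.729, 0.685, -0.0, -0.0]
ft_force: [-0.3, 0.0, -0.3]
grip_width: 0.0297
grasp_force: 59.5
```

```bash
python3 - <<'E'
from h import *
go([.532,-.071,.131],-3.4); o=bot.get_obs();print(o['ft_force'],o['grip_width'],o['clock'])
c=cam('top'); save(c,'top2.png'); s=cam('scene'); save(s,'scene2.png')
E
```

```text
pos [ 0.5304 -0.0717  0.1929] yhead -3.57 shift [0.0026 0.0053 0.2064] yaw -0.004
[-0.33638031  0.00679115 -0.30886968] 0.029650149972079255 4.05
```

View pics/scene2.png

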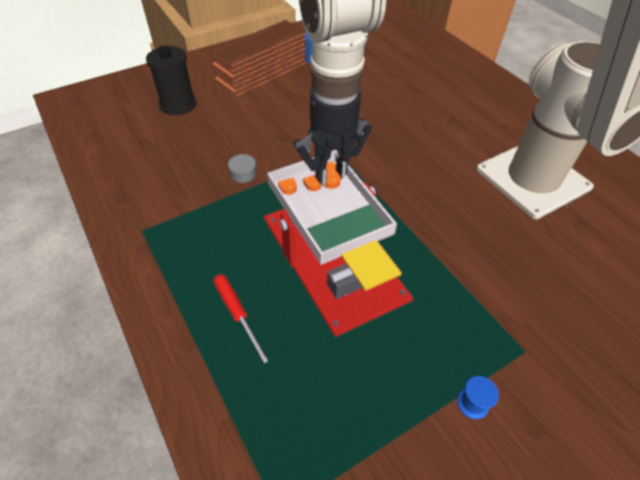

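The lift is held over the tray middle at about (333,175), and the tray is clear below. I'll lower it and check the force before releasing.

Request:
{"op": "jog_arm", "data": {
  "deltas": [
    {"delta_pos": [0.003,0.005,0.08],"yaw": 0,"fingers": 0.2},
    {"delta_pos": [0.003,0.005,0.15],"yaw": 0,"fingers": 0.2},
    {"delta_pos": [0.003,0.005,0.18],"yaw": 0,"fingers": 0.2},
    {"delta_pos": [0.003,0.005,0.195],"yaw": 0,"fingers": 0.2},
    {"delta_pos": [0.003,0.005,0.205],"yaw": 0,"fingers": 0.2},
    {"delta_pos": [0.003,0.005,0.205],"yaw": 0,"fingers": 0.2},
    {"delta_pos": [0.003,0.005,0.205],"yaw": 0,"fingers": 0.2}
  ]
}}

```text
clock: 4.85
eef_pos: [0.5333, -0.0696, 0.1326]
tool_rot: [0.728, 0.686, 0.0, 0.001]
ft_force: [0.3, 0.0, -0.6]
grip_width: 0.0296
grasp_force: 59.5
```

Request:
{"op": "jog_arm", "data": {
  "deltas": [
    {"delta_pos": [0,0,0.004],"yaw": 0,"fingers": 0.2},
    {"delta_pos": [0,0,0.007],"yaw": 0,"fingers": 0.2},
    {"delta_pos": [0,0,0.007],"yaw": 0,"fingers": 0.36},
    {"delta_pos": [0,0,0.007],"yaw": 0,"fingers": 0.4},
    {"delta_pos": [0,0,0.007],"yaw": 0,"fingers": 0.5},
    {"delta_pos": [0,0,0.007],"yaw": 0,"fingers": 0.55},
    {"delta_pos": [0,0,0.007],"yaw": 0,"fingers": 0.55}
  ]
}}

```text
clock: 5.55
eef_pos: [0.5327, -0.0694, 0.1296]
tool_rot: [0.728, 0.686, 0.0, 0.0]
ft_force: [-0.5, -0.3, 1.1]
grip_width: 0.0472
grasp_force: 0.0
```

Request:
{"op": "jog_arm", "data": {
  "deltas": [
    {"delta_pos": [0,0,-0.03],"yaw": 0,"fingers": 0.55},
    {"delta_pos": [0,0,-0.12],"yaw": 0,"fingers": 0.55},
    {"delta_pos": [0,0,-0.25],"yaw": 0,"fingers": 0.55},
    {"delta_pos": [0,0,-0.33],"yaw": 0,"fingers": 0.2},
    {"delta_pos": [0,0,-0.33],"yaw": 0,"fingers": 0.0},
    {"delta_pos": [0,0,-0.33],"yaw": 0,"fingers": 0.0}
  ]
}}

```text
clock: 6.15
eef_pos: [0.5331, -0.0695, 0.2295]
tool_rot: [0.728, 0.686, 0.001, 0.001]
ft_force: [-0.4, 0.5, -0.0]
grip_width: 0.0038
grasp_force: 0.0
```

```bash
python3 - <<'E'
from h import *
c=cam('wrist'); save(c,'w2.png'); stray(c,.136)
go([.545,.092,.20],-3.4); o=bot.get_obs();print(o['ft_force'],o['grip_width'],o['clock'])
E
```

```text
[ 304  214   44   44 1565] [325. 237.] [ 0.5334 -0.0691  0.136 ] ((533.6043090820312, -68.03926086425781), (32.006202697753906, 30.937002182006836), 86.57894897460938) [[544.0, -56.0], [535.0, -52.0], [521.0, -59.0], [517.0, -83.0], [548.0, -84.0], [548.0, -64.0]]
[368 317  37  33 835] [387. 332.] [ 0.5767 -0.149   0.136 ] ((577.5066528320312, -149.5159149169922), (24.8140811920166, 30.789684295654297), 27.128938674926758) [[589.0, -158.0], [588.0, -144.0], [581.0, -136.0], [569.0, -136.0], [562.0, -142.0], [572.0, -162.0], [581.0, -165.0]]
[246 321  38  29 730] [264. 334.] [ 0.4807 -0.1455  0.136 ] ((480.6668395996094, -145.5678253173828), (27.208454132080078, 24.59237289428711), 41.623504638671875) [[496.0, -144.0], [488.0, -135.0], [479.0, -134.0], [469.0, -139.0], [466.0, -150.0], [473.0, -158.0], [480.0, -158.0], [490.0, -154.0]]
pos [ 0.5323 -0.0694  0.2283] yhead -3.41 shift [0.5395 0.0102 0.0944] yaw -0.0
[-0.37695225 -0.04518865 -0.39925033] -2.6534306801126646e-05 6.2
```

View pics/w2.png

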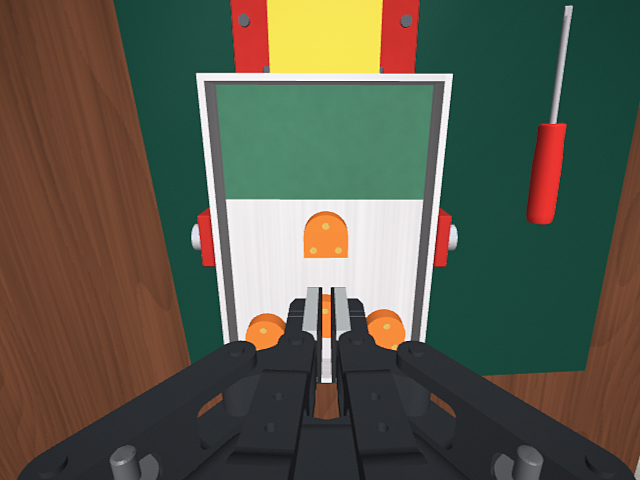

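The stray lies flat in the tray at (325,237), clear of the others. The fingers are shut, so I'll move over the pad.

Request:
{"op": "jog_arm", "data": {
  "deltas": [
    {"delta_pos": [0.12,0,0],"yaw": 0,"fingers": 0},
    {"delta_pos": [0.27,0,0],"yaw": 0,"fingers": 0},
    {"delta_pos": [0.41,0,0],"yaw": 0,"fingers": 0},
    {"delta_pos": [0.51,0,0],"yaw": 0,"fingers": 0},
    {"delta_pos": [0.537,0,0.08],"yaw": 0,"fingers": 0},
    {"delta_pos": [0.537,0,0.18],"yaw": 0,"fingers": 0},
    {"delta_pos": [0.537,0,0.25],"yaw": 0,"fingers": 0},
    {"delta_pos": [0.537,0,0.29],"yaw": 0,"fingers": 0},
    {"delta_pos": [0.537,0,0.29],"yaw": 0,"fingers": 0},
    {"delta_pos": [0.537,0,0.29],"yaw": 0,"fingers": 0}
  ]
}}

```text
clock: 7.2
eef_pos: [0.5423, 0.0912, 0.1417]
tool_rot: [0.728, 0.686, -0.0, -0.0]
ft_force: [0.5, 0.9, 0.3]
grip_width: 0.0001
grasp_force: 0.0
```

```bash
python3 - <<'E'
from h import *
go([.5417,.0912,.127],-3.4); o=bot.get_obs();print(o['ft_force'],o['grip_width'],o['clock'])
E
```

```text
pos [0.5423 0.0912 0.1417] yhead -3.42 shift [-0.0003 -0.002   0.0489] yaw -0.0
[0.45454644 0.87751261 0.28451717] 7.482066960248185e-05 7.2
```

Request:
{"op": "jog_arm", "data": {
  "deltas": [
    {"delta_pos": [0,0,0.02],"yaw": 0,"fingers": 0},
    {"delta_pos": [0,0,0.04],"yaw": 0,"fingers": 0},
    {"delta_pos": [0,0,0.047],"yaw": 0,"fingers": 0},
    {"delta_pos": [0,0,0.053],"yaw": 0,"fingers": 0},
    {"delta_pos": [0,0,0.06],"yaw": 0,"fingers": 0},
    {"delta_pos": [0,0,0.067],"yaw": 0,"fingers": 0},
    {"delta_pos": [0,0,0.075],"yaw": 0,"fingers": 0},
    {"delta_pos": [0,0,0.085],"yaw": 0,"fingers": 0},
    {"delta_pos": [0,0,0.095],"yaw": 0,"fingers": 0},
    {"delta_pos": [0,0,0.105],"yaw": 0,"fingers": 0}
  ]
}}

```text
clock: 8.2
eef_pos: [0.5422, 0.0912, 0.1099]
tool_rot: [0.728, 0.686, -0.0, 0.0]
ft_force: [-2.1, -1.2, 3.6]
grip_width: -0.0003
grasp_force: 1.3
```

Request:
{"op": "jog_arm", "data": {
  "deltas": [
    {"delta_pos": [-0.001,0,0.01],"yaw": 0,"fingers": 0},
    {"delta_pos": [-0.003,0,0.02],"yaw": 0,"fingers": 0},
    {"delta_pos": [-0.005,0,0.03],"yaw": 0,"fingers": 0},
    {"delta_pos": [-0.007,0,0.04],"yaw": 0,"fingers": 0},
    {"delta_pos": [-0.009,0,0.05],"yaw": 0,"fingers": 0},
    {"delta_pos": [-0.011,0,0.06],"yaw": 0,"fingers": 0},
    {"delta_pos": [-0.013,0,0.07],"yaw": 0,"fingers": 0},
    {"delta_pos": [-0.015,0,0.08],"yaw": 0,"fingers": 0},
    {"delta_pos": [-0.017,0,0.09],"yaw": 0,"fingers": 0},
    {"delta_pos": [-0.019,0,0.1],"yaw": 0,"fingers": 0},
    {"delta_pos": [-0.021,0,0.11],"yaw": 0,"fingers": 0},
    {"delta_pos": [-0.023,0,0.12],"yaw": 0,"fingers": 0}
  ]
}}

```text
clock: 9.4
eef_pos: [0.5419, 0.0843, 0.0739]
tool_rot: [0.728, 0.686, -0.0, 0.0]
ft_force: [-0.5, 2.5, 3.9]
grip_width: -0.0
grasp_force: 2.0
```

```bash
python3 - <<'E'
from h import *
c=cam('scene'); save(c,'s3.png'); o=bot.get_obs();print(o['ft_force'],o['eef_pos'])
E
```

```text
[-0.61407785  3.46930439  3.11957315] [0.54183084 0.08410558 0.07344963]
```

View pics/s3.png

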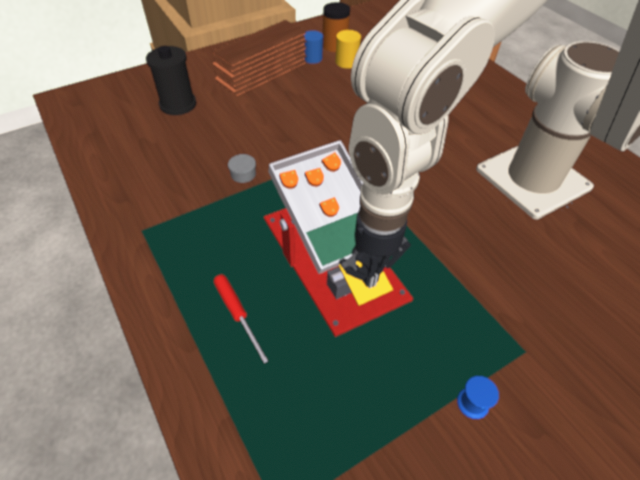

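The tray is part tilted and the lifts at about (315,180) haven't moved yet. From here I'll go in fine steps towards the stop.

Request:
{"op": "jog_arm", "data": {
  "deltas": [
    {"delta_pos": [-0.001,0,0.005],"yaw": 0,"fingers": 0},
    {"delta_pos": [-0.002,0,0.01],"yaw": 0,"fingers": 0},
    {"delta_pos": [-0.004,0,0.015],"yaw": 0,"fingers": 0},
    {"delta_pos": [-0.005,0,0.02],"yaw": 0,"fingers": 0},
    {"delta_pos": [-0.007,0,0.025],"yaw": 0,"fingers": 0}
  ]
}}

```text
clock: 9.95
eef_pos: [0.5418, 0.0819, 0.0666]
tool_rot: [0.728, 0.686, -0.0, 0.0]
ft_force: [-1.3, -0.3, 4.6]
grip_width: 0.0
grasp_force: 2.1
```

Request:
{"op": "jog_arm", "data": {
  "deltas": [
    {"delta_pos": [-0.001,0,0.004],"yaw": 0,"fingers": 0},
    {"delta_pos": [-0.002,0,0.008],"yaw": 0,"fingers": 0}
  ]
}}

```text
clock: 10.15
eef_pos: [0.5417, 0.0812, 0.0642]
tool_rot: [0.728, 0.686, -0.0, 0.0]
ft_force: [-1.2, -0.8, 4.0]
grip_width: -0.0002
grasp_force: 2.1
```

Request:
{"op": "jog_arm", "data": {
  "deltas": [
    {"delta_pos": [-0.001,0,0.004],"yaw": 0,"fingers": 0},
    {"delta_pos": [-0.002,0,0.008],"yaw": 0,"fingers": 0}
  ]
}}

```text
clock: 10.35
eef_pos: [0.5418, 0.0805, 0.0619]
tool_rot: [0.728, 0.686, -0.0, 0.001]
ft_force: [-2.7, -0.9, 5.2]
grip_width: 0.0001
grasp_force: 2.1
```

Request:
{"op": "jog_arm", "data": {
  "deltas": [
    {"delta_pos": [-0.001,0,0.004],"yaw": 0,"fingers": 0},
    {"delta_pos": [-0.002,0,0.008],"yaw": 0,"fingers": 0}
  ]
}}

```text
clock: 10.55
eef_pos: [0.5419, 0.0799, 0.0595]
tool_rot: [0.728, 0.686, -0.0, 0.001]
ft_force: [-0.2, -1.9, 3.7]
grip_width: 0.0003
grasp_force: 2.1
```

Request:
{"op": "jog_arm", "data": {
  "deltas": [
    {"delta_pos": [-0.001,0,0.004],"yaw": 0,"fingers": 0},
    {"delta_pos": [-0.002,0,0.008],"yaw": 0,"fingers": 0}
  ]
}}

```text
clock: 10.75
eef_pos: [0.5419, 0.0794, 0.0572]
tool_rot: [0.728, 0.686, -0.0, 0.001]
ft_force: [-1.3, -1.9, 5.4]
grip_width: -0.0
grasp_force: 2.0
```

Request:
{"op": "jog_arm", "data": {
  "deltas": [
    {"delta_pos": [-0.001,0,0.004],"yaw": 0,"fingers": 0},
    {"delta_pos": [-0.002,0,0.008],"yaw": 0,"fingers": 0}
  ]
}}

```text
clock: 10.95
eef_pos: [0.542, 0.079, 0.0547]
tool_rot: [0.728, 0.686, 0.0, 0.001]
ft_force: [-0.5, -1.2, 4.6]
grip_width: 0.0002
grasp_force: 1.9
```

Request:
{"op": "jog_arm", "data": {
  "deltas": [
    {"delta_pos": [-0.001,0,0.004],"yaw": 0,"fingers": 0},
    {"delta_pos": [-0.002,0,0.008],"yaw": 0,"fingers": 0}
  ]
}}

```text
clock: 11.15
eef_pos: [0.5421, 0.0787, 0.0527]
tool_rot: [0.728, 0.686, 0.0, 0.0]
ft_force: [-2.7, -1.1, 12.7]
grip_width: -0.0002
grasp_force: 5.7
```

The force jumped to 12.7 N, so the tray is on the stop. I'll hold and watch.

Request:
{"op": "jog_arm", "data": {
  "deltas": [
    {"delta_pos": [0,0,0],"yaw": 0,"fingers": 0},
    {"delta_pos": [0,0,0],"yaw": 0,"fingers": 0},
    {"delta_pos": [0,0,0],"yaw": 0,"fingers": 0}
  ]
}}

```text
clock: 11.45
eef_pos: [0.542, 0.0788, 0.0529]
tool_rot: [0.728, 0.686, 0.0, 0.001]
ft_force: [-0.7, -1.9, 8.1]
grip_width: 0.0003
grasp_force: 3.3
```

```bash
python3 - <<'E'
from h import *
c=cam('scene'); save(c,'s4.png'); o=bot.get_obs();print(o['ft_force'],o['eef_pos'])
E
```

```text
[-0.57905457 -0.33458921  8.43723955] [0.54203296 0.07875517 0.05288878]
```

View pics/s4.png

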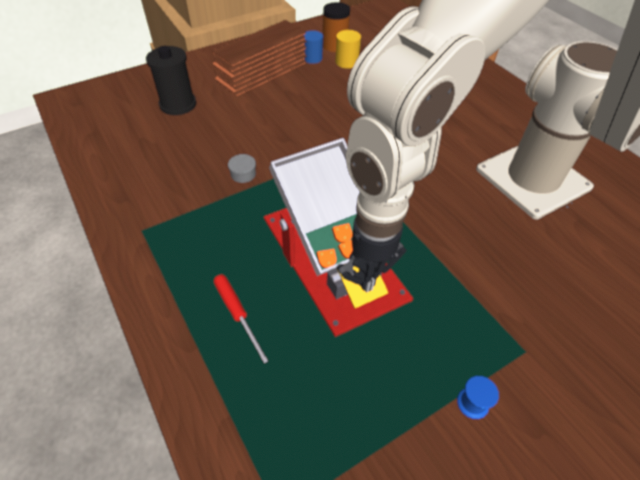

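The lifts have slid to the green end around (340,245). I'll press slightly more and check from the top.

Request:
{"op": "jog_arm", "data": {
  "deltas": [
    {"delta_pos": [0,0,0.001],"yaw": 0,"fingers": 0},
    {"delta_pos": [0,0,0.002],"yaw": 0,"fingers": 0},
    {"delta_pos": [0,0,0.003],"yaw": 0,"fingers": 0},
    {"delta_pos": [0,0,0.003],"yaw": 0,"fingers": 0},
    {"delta_pos": [0,0,0.003],"yaw": 0,"fingers": 0}
  ]
}}

```text
clock: 12.0
eef_pos: [0.5421, 0.0787, 0.0527]
tool_rot: [0.728, 0.686, 0.001, 0.001]
ft_force: [-2.1, -1.7, 12.1]
grip_width: -0.0001
grasp_force: 5.1
```

```bash
python3 - <<'E'
from h import *
c=cam('top'); o=bot.get_obs();print(o['ft_force'],o['eef_pos'])
w=cam('wrist'); s=cam('scene')
a=c['image'][200:350,220:440]; b=s['image'][130:330,240:440]
im=np.hstack([cv2.resize(a,(400,300)),cv2.resize(w['image'],(400,300))]); im=np.vstack([im,np.hstack([cv2.resize(b,(300,300)),np.zeros((300,500,3),np.uint8)])])
cv2.imwrite('pics/m5.png',im[...,::-1])
E
```

```text
[-1.74075561 -1.52858645 12.37381108] [0.54212393 0.07872011 0.05272514]
```

View pics/m5.png

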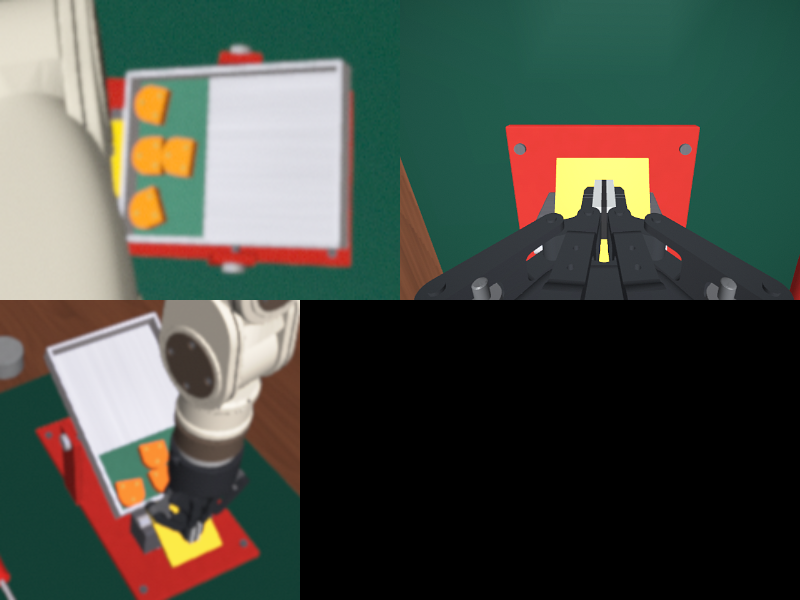

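All four lifts lie on the green, at about (150,105), (148,155), (178,157) and (146,207) in the top crop. The push is holding at about 12 N. I'll hold briefly, then ease up slowly.

Request:
{"op": "jog_arm", "data": {
  "deltas": [
    {"delta_pos": [0,0,0],"yaw": 0,"fingers": 0},
    {"delta_pos": [0,0,0],"yaw": 0,"fingers": 0},
    {"delta_pos": [0,0,0],"yaw": 0,"fingers": 0},
    {"delta_pos": [0,0,-0.003],"yaw": 0,"fingers": 0},
    {"delta_pos": [0.001,0,-0.006],"yaw": 0,"fingers": 0},
    {"delta_pos": [0.002,0,-0.01],"yaw": 0,"fingers": 0},
    {"delta_pos": [0.003,0,-0.015],"yaw": 0,"fingers": 0},
    {"delta_pos": [0.005,0,-0.021],"yaw": 0,"fingers": 0},
    {"delta_pos": [0.006,0,-0.027],"yaw": 0,"fingers": 0},
    {"delta_pos": [0.008,0,-0.033],"yaw": 0,"fingers": 0},
    {"delta_pos": [0.01,0,-0.039],"yaw": 0,"fingers": 0},
    {"delta_pos": [0.012,0,-0.045],"yaw": 0,"fingers": 0}
  ]
}}

```text
clock: 13.35
eef_pos: [0.5419, 0.083, 0.0649]
tool_rot: [0.728, 0.686, 0.0, -0.0]
ft_force: [2.0, 3.3, 2.0]
grip_width: 0.0
grasp_force: 1.7
```

Request:
{"op": "jog_arm", "data": {
  "deltas": [
    {"delta_pos": [0.001,0,-0.006],"yaw": 0,"fingers": 0},
    {"delta_pos": [0.003,0,-0.012],"yaw": 0,"fingers": 0},
    {"delta_pos": [0.004,0,-0.018],"yaw": 0,"fingers": 0},
    {"delta_pos": [0.006,0,-0.024],"yaw": 0,"fingers": 0},
    {"delta_pos": [0.007,0,-0.03],"yaw": 0,"fingers": 0},
    {"delta_pos": [0.008,0,-0.036],"yaw": 0,"fingers": 0},
    {"delta_pos": [0.01,0,-0.042],"yaw": 0,"fingers": 0},
    {"delta_pos": [0.011,0,-0.048],"yaw": 0,"fingers": 0},
    {"delta_pos": [0.012,0,-0.054],"yaw": 0,"fingers": 0},
    {"delta_pos": [0.014,0,-0.06],"yaw": 0,"fingers": 0},
    {"delta_pos": [0.015,0,-0.066],"yaw": 0,"fingers": 0},
    {"delta_pos": [0.016,0,-0.072],"yaw": 0,"fingers": 0}
  ]
}}

```text
clock: 14.55
eef_pos: [0.5418, 0.0871, 0.0864]
tool_rot: [0.728, 0.686, -0.0, -0.0]
ft_force: [-1.6, 3.1, 1.2]
grip_width: 0.0001
grasp_force: 1.3
```

Request:
{"op": "jog_arm", "data": {
  "deltas": [
    {"delta_pos": [0.001,0,-0.006],"yaw": 0,"fingers": 0},
    {"delta_pos": [0.002,0,-0.012],"yaw": 0,"fingers": 0},
    {"delta_pos": [0.003,0,-0.018],"yaw": 0,"fingers": 0},
    {"delta_pos": [0.004,0,-0.024],"yaw": 0,"fingers": 0},
    {"delta_pos": [0.005,0,-0.03],"yaw": 0,"fingers": 0},
    {"delta_pos": [0.006,0,-0.036],"yaw": 0,"fingers": 0},
    {"delta_pos": [0.007,0,-0.042],"yaw": 0,"fingers": 0},
    {"delta_pos": [0.008,0,-0.048],"yaw": 0,"fingers": 0},
    {"delta_pos": [0.009,0,-0.054],"yaw": 0,"fingers": 0},
    {"delta_pos": [0.01,0,-0.06],"yaw": 0,"fingers": 0}
  ]
}}

```text
clock: 15.55
eef_pos: [0.542, 0.0899, 0.1045]
tool_rot: [0.728, 0.686, -0.0, 0.0]
ft_force: [-1.1, 0.3, 1.8]
grip_width: -0.0002
grasp_force: 0.9
```

Contact is still held (about 1.8 N). I'll ease through the last 20 mm more slowly.

Request:
{"op": "jog_arm", "data": {
  "deltas": [
    {"delta_pos": [0,0,-0.005],"yaw": 0,"fingers": 0},
    {"delta_pos": [0,0,-0.01],"yaw": 0,"fingers": 0},
    {"delta_pos": [0,0,-0.015],"yaw": 0,"fingers": 0},
    {"delta_pos": [0,0,-0.02],"yaw": 0,"fingers": 0},
    {"delta_pos": [0,0,-0.025],"yaw": 0,"fingers": 0},
    {"delta_pos": [0,0,-0.03],"yaw": 0,"fingers": 0},
    {"delta_pos": [0,0,-0.034],"yaw": 0,"fingers": 0},
    {"delta_pos": [0,0,-0.038],"yaw": 0,"fingers": 0},
    {"delta_pos": [0,0,-0.042],"yaw": 0,"fingers": 0},
    {"delta_pos": [0,0,-0.046],"yaw": 0,"fingers": 0},
    {"delta_pos": [0,0,-0.05],"yaw": 0,"fingers": 0},
    {"delta_pos": [0,0,-0.054],"yaw": 0,"fingers": 0}
  ]
}}

```text
clock: 16.75
eef_pos: [0.5423, 0.0902, 0.1208]
tool_rot: [0.728, 0.686, 0.0, 0.0]
ft_force: [0.1, 1.0, 1.3]
grip_width: 0.0004
grasp_force: 0.7
```

Request:
{"op": "jog_arm", "data": {
  "deltas": [
    {"delta_pos": [0,0,-0.003],"yaw": 0,"fingers": 0},
    {"delta_pos": [0,0,-0.006],"yaw": 0,"fingers": 0},
    {"delta_pos": [0,0,-0.009],"yaw": 0,"fingers": 0},
    {"delta_pos": [0,0,-0.012],"yaw": 0,"fingers": 0},
    {"delta_pos": [0,0,-0.015],"yaw": 0,"fingers": 0},
    {"delta_pos": [0,0,-0.018],"yaw": 0,"fingers": 0},
    {"delta_pos": [0,0,-0.021],"yaw": 0,"fingers": 0},
    {"delta_pos": [0,0,-0.024],"yaw": 0,"fingers": 0},
    {"delta_pos": [0,0,-0.027],"yaw": 0,"fingers": 0},
    {"delta_pos": [0,0,-0.03],"yaw": 0,"fingers": 0},
    {"delta_pos": [0,0,-0.033],"yaw": 0,"fingers": 0},
    {"delta_pos": [0,0,-0.036],"yaw": 0,"fingers": 0}
  ]
}}

```text
clock: 17.95
eef_pos: [0.5421, 0.0901, 0.1314]
tool_rot: [0.728, 0.686, -0.0, -0.0]
ft_force: [-0.9, 1.1, -0.0]
grip_width: -0.0
grasp_force: 0.0
```

Request:
{"op": "jog_arm", "data": {
  "deltas": [
    {"delta_pos": [0,0,-0.04],"yaw": 0,"fingers": 0},
    {"delta_pos": [0,0,-0.12],"yaw": 0,"fingers": 0},
    {"delta_pos": [0,0,-0.27],"yaw": 0,"fingers": 0},
    {"delta_pos": [0,0,-0.42],"yaw": 0,"fingers": 0},
    {"delta_pos": [-0.1,0,-0.5],"yaw": 0,"fingers": 0},
    {"delta_pos": [-0.22,0,-0.5],"yaw": 0,"fingers": 0},
    {"delta_pos": [-0.37,0,-0.5],"yaw": 0,"fingers": 0},
    {"delta_pos": [-0.5,0,-0.5],"yaw": 0,"fingers": 0},
    {"delta_pos": [-0.55,0,-0.5],"yaw": 0,"fingers": 0},
    {"delta_pos": [-0.55,0,-0.5],"yaw": 0,"fingers": 0},
    {"delta_pos": [-0.55,0,-0.5],"yaw": 0,"fingers": 0}
  ]
}}

```text
clock: 19.05
eef_pos: [0.5325, -0.074, 0.2818]
tool_rot: [0.728, 0.686, 0.0, -0.0]
ft_force: [0.5, -0.7, -0.3]
grip_width: 0.0004
grasp_force: 0.0
```

```bash
python3 - <<'E'
from h import *
o=bot.get_obs();print(o['ft_force'],o['eef_pos'],o['clock'])
c=cam('top'); w=cam('wrist'); s=cam('scene'); P=cloud(c)
for n in [(262,274)]: print(P[264:284,250:275].reshape(-1,3).mean(0))
a=c['image'][200:350,220:440]; b=s['image'][130:330,240:440]
im=np.vstack([np.hstack([cv2.resize(a,(400,300)),cv2.resize(w['image'],(400,300))]),np.hstack([cv2.resize(b,(400,300)),cv2.resize(s['image'],(400,300))])])
cv2.imwrite('pics/m6.png',im[...,::-1])
E
```

```text
[ 0.4517582  -0.71314054 -0.34826252] [ 0.53247723 -0.07401303  0.28180941] 19.05
[nan nan nan]
```

View pics/m6.png

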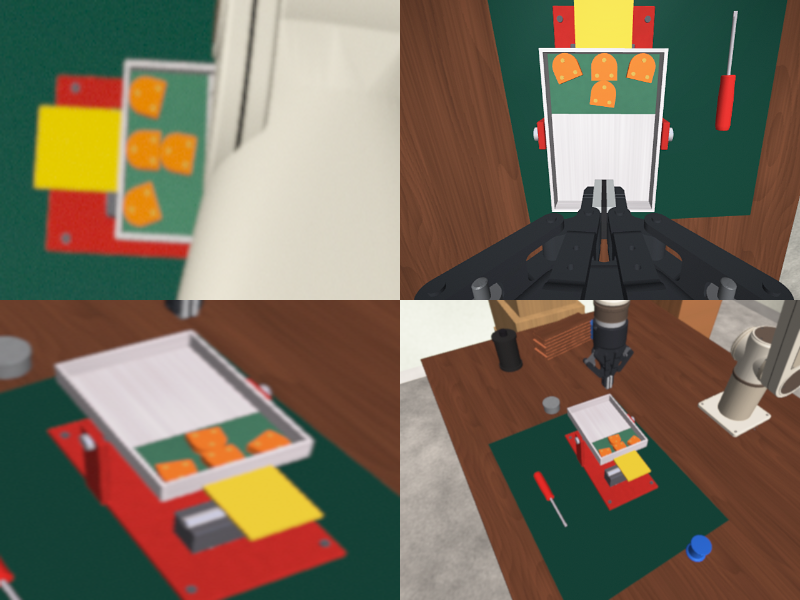

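The tray is level, and all four lifts lie flat on the green, at about (565,68), (603,66), (641,68) and (602,95). The bystanders and the stop block look undisturbed, so I'm handing in.

```bash
python3 -c "
from workcell import bot
print(bot.job_done())"
```

```text
the job is handed in; nothing more can be done
None
```

The job is handed in: all four lifts lie flat on the green end, and the tray was pressed onto its stop (highest reading about 12.7 N), eased back up to level under the finger, and left with nothing else on the bench touched.

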